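# Feed a carton along the scan rail with a push stick

## Task

Pick up the orange push stick and use it to press the brown carton in the lane flush against the aluminium guide rail before its front passes the yellow line; then feed it along the rail with the stick, keeping it against the rail all the way, until it touches the yellow end stop. Then lay the stick back down flat on the blue mat, with its grip block over the mat and clear of the carton. Only the stick may touch the carton, never the robot itself; keep the carton flat on the bench and leave the tape roll, the clear tote and the other carton where they are.

Things in the scene. Friction and masses are not known exactly. Their poses are not given: they have to be found in the camera images.
- guide: Fixed guide. Origin: bench height, inner corner where the faces of rail and end stop meet. x: away from the robot, through the rail; y: feed direction (robot's left). Aluminium rail: face at x = 0, 24 mm thick, 45 mm high, y = -420 to 20 mm. Yellow end stop: face at y = 0, 20 mm thick, 45 mm high, x = -106 to 24 mm. Turned by up to 7 degrees.
- line (a point): Middle of the yellow line, 10 mm wide, painted across the lane (a flat black strip beside the rail, no height, 125 mm wide). It lies 120 mm before the end stop's face. Axes as the guide's.
- scanner (a point): Centre of the fixed grey scanner head, 71 x 45 x 35 mm, lowest at 137 mm above the bench, on a post behind the rail; it overhangs the lane's rail side by 15 mm.
- carton_center (a point): Centre of the closed brown carton to be fed: 100 mm (its x) by 140 mm (its y) by 70 mm high, 0.25 to 0.6 kg. Axes nearly as the guide's (within 15 degrees): x towards the rail, y the feed direction. It starts loose in the lane, about 10 to 45 mm off the rail, before the yellow line.
- carton_lead (a point): Point on the carton at its front edge on the rail side, half-way up: 50 mm along x and 70 mm along y from carton_center. When the carton is home it has x = 0 and y = 0 in the guide's frame.
- carton_trail (a point): Point on the carton at its rear edge on the rail side, half-way up: 50 mm along x and -70 mm along y from carton_center. Flush carton: x = 0 in the guide's frame.
- stick_grip (a point): Centre of the grip block of the orange push stick, 28 mm above its underside. Block 60 mm long (x), 24 wide (y), 56 high: take it from above across its width. The stick runs along x from 70 mm behind this point to its V head, 132 mm ahead; bar 20 wide, 26 high; 0.15 kg. It starts flat on the mat, head pointing along world +y within 30 degrees.
- stick: The same push stick; origin on its underside, below stick_grip, same axes. Its head is a 90 degree V, open to +x, that cups an upright corner of the carton: V's inner corner 100 mm along +x from the origin, two straight arms from there at +45 and -45 degrees, inner faces 45 mm long, 8 mm thick (outside the V), 34 mm high from the underside.
- mat: Blue flat mat on the bench (no height), 140 mm (x) by 280 mm (y); origin at its centre. The stick starts on it and must end on it.
- tape_roll: Bystander: pale tape roll lying flat, 100 mm diameter, 45 mm high; origin at the centre of its underside.
- tote: Bystander: clear open tote 190 by 140 mm, 100 mm high; origin at the centre of its underside.
- spare_carton: Bystander: other brown carton 130 by 100 mm, 90 mm high, outside the lane; origin at the centre of its underside.
Mind the look-alikes: they are no part of the job. Leave any pink or purple look-alike of the stick alone. Leave any green look-alike of the part that bears carton_center alone.

How it is judged:
By the outcome, as a careful person would: the job done as asked, in the order asked, and still so for the second after the job is handed in, with the robot touching nothing.
It also fails if it takes over 64 s, if anything falls off the work surface, if the arm or the gripper's body presses on something with over 40 N, if the wrist force passes 120 N, or if a joint passes its speed limit or range.

## Robot

A 6-joint arm with a two-finger parallel gripper is mounted at the origin on the work surface. World frame = base frame: x ahead of the robot, y to its left, z up, the work surface at z = 0. Lengths are in m, angles in rad, forces in N, time in s.
With the tool pointing down it reaches from about 0.375 to 0.975 m from the base axis. Payload 3.8 kg.
Tool frame: the origin (TCP) lies midway between the tips of the shut fingers; the grasp point (between the pads) lies 19 mm behind it; z points along the fingers, y is the direction in which the jaws open and shut (so a half turn about z gives the same grasp; the last joint's range is limited). The gripper opens to 85 mm and grips with 20 to 120 N. Pads are 22 mm wide; open, the fingers measure 114 mm over their backs; the gripper's body (76 mm by 85 mm) begins 54 mm behind the grasp point. The pads swing forward as they close: fully open they stand 13 mm farther back than shut.
Start: joints at [-1.344, 0.264, 1.604, -0, 1.274, -0.037], TCP at [0.176, -0.652, 0.201] pointing down, gripper open.
Joint ranges: [-2.63, 2.63], [-0.94, 2.18], [0.31, 2.57], [-1.31, 4.45], [0, 2.66], [-2.55, 2.55]. Speed limits (rad/s): [2.57, 2.57, 3.14, 3.14, 3.14, 3.14].

## Interface

Orientations are given as a rotation vector (axis times angle).
In Python, from workcell import bot gives the robot as it stands. The module is installed in compiled form; this text tells all that it offers.
- The arm moves only by the tool move_arm, never from a script. Its argument "steps" is a list of rows, each a list of 5 numbers: the shift along the tool's x, y, z in mm, then the turn about the tool's z in degrees, then the opening in per cent of the stroke, from 0 (shut) to 100 (fully open). In form: [[tx, ty, tz, turn, claw], ...]. A call has 1 to 20 rows; each row is the pose to reach, as a shift and turn from the pose commanded when the call began, along the tool's axes at that moment; what a row does not reach only later rows make up. A row lasts 1/10 s, in which the tool goes at most 50 mm and 8.59 degrees, less where a joint would pass 70% of its speed; a pose out of reach is approached as far as the arm can. A call with a gripper value outside its range is refused whole. The fingers move at their own pace and stop on an object; "newtons" is the grip in N (left out, the last holds). Time passes only in rows, so rows that repeat a pose let the fingers close. It gives the time, the measured TCP pose, the force and the opening at its end, in the units of the state.
- bot.read_state(): the state, without advancing time (a new reading comes with each control period).
- bot.read_camera(name): name is "side" or "top"; returns a dict with "pixels" (420x560x3 uint8, red, green, blue), "depth" (420x560 float32, m along the optical axis (not along the pixel's ray), 0 where there is no reading), "fovy" (degrees; the focal length in pixels is half the picture's height over the tangent of half this angle, whatever the lens; pixels are square), "cx", "cy" (the principal point, pixels), "xyz" and "attitude" of the camera in the world. Camera axes: x right, y up, looking along -z (the intrinsics and any distortion apply to the point x, -y, -z); pixel columns grow to the right and rows downward; lengths in m; the calibration is good to about 2 mm. A picture is of the moment at which its call begins.
- bot.finish_job(): hands the job in, once; it reports no verdict.
The state is a dict: "time": time; "q": joint angles; "joint_vel": joint speeds; "joint_torque": joint torques, N m; "tool_pos": TCP position; "tcp_rot": TCP orientation; "wrist_force": force on the tool from outside, world axes, zero at the start; "torque": the same for the moment, N m; "width": opening from 0.0 (shut) to 1.0 (fully open).
Only numpy, scipy, OpenCV 4.12 (cv2) and the standard library are available. Lean on these libraries where they do the work, as an engineer would, in place of code of your own. Each camera call takes 0.05 s, during which the arm holds its last target.

## Working session

There is one attempt and no reset: what is moved stays moved. The work goes in short steps, Python scripts to look and compute and a tool call to move; the robot and the scene stay as the last step left them, time stands still between calls to the robot, and variables do not carry over. Pictures are saved under pics/ and viewed, and the job is handed in when it is done.

Besides the shell and the picture viewer there is one more tool, called after "Call:" as name(argument=value, ...) on one line, values as JSON. move_arm: Moves the arm, as the interface text tells. Its arguments: {"type":"object","properties":{"steps":{"type":"array","items":{"type":"array","items":{"type":"number"}}},"newtons":{"type":"number"}},"required":["steps"]}

```bash
mkdir -p pics; cat > h.py <<'E'
import numpy as np, cv2
from scipy.spatial.transform import Rotation as R
from workcell import bot
def grab(n,tag):
    c=bot.read_camera(n); cv2.imwrite(f'pics/{tag}.png',c['pixels'][:,:,::-1]); np.save(f'pics/{tag}.npy',c,allow_pickle=True); return c
def load(tag): return np.load(f'pics/{tag}.npy',allow_pickle=True).item()
E
python3 - <<'E'
from h import *
for n in('top','side'):
    c=grab(n,n+'0'); print({k:v for k,v in c.items() if k not in('pixels','depth')}, c['depth'].min(),c['depth'].max())
print(bot.read_state())
E
```

```text
{'fovy': 53.95381336336194, 'cx': 284.17389629752716, 'cy': 209.5918999659733, 'xyz': array([0.38607179, 0.00396857, 1.41081652]), 'attitude': array([ 0.06274129, -0.05161838, -1.55630603])} 0.0 2.2768683
{'fovy': 44.35578282592911, 'cx': 285.5115448985739, 'cy': 202.74672559566326, 'xyz': array([0.05296071, 0.93288671, 1.31423548]), 'attitude': array([ 0.21646011, -0.95778316, -2.59537116])} 0.0 3.9995487
{'time': 0.1, 'q': array([-1.34389361e+00,  2.64686518e-01,  1.60526463e+00, -1.20705507e-05,
        1.27366814e+00, -3.68632938e-02]), 'joint_vel': array([-0.00092646, -0.00335183, -0.00468023,  0.00065001,  0.00054194,
        0.00154559]), 'joint_torque': array([ 4.65795783e-04, -5.16707790e+01, -3.68590200e+01, -8.40400526e-05,
        6.26142617e-03,  1.41570595e-05]), 'tool_pos': array([ 0.1758397 , -0.65094441,  0.19956602]), 'tcp_rot': array([-3.11231154e+00, -4.12863016e-01,  3.19869539e-04]), 'wrist_force': array([ 0.57352994,  0.56762182, -0.5309454 ]), 'torque': array([-0.02277169,  0.03577215, -0.00594817]), 'width': 1.0021011283245382}
```

View pics/top0.png

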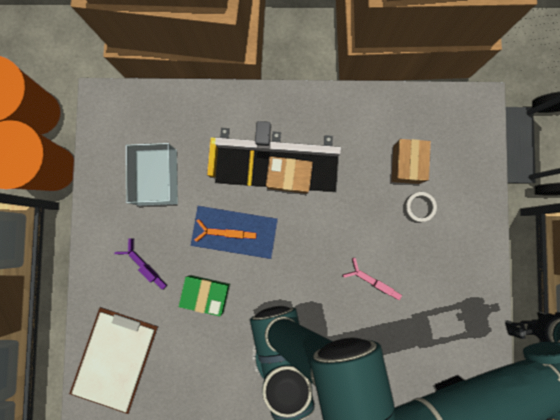

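View pics/side0.png

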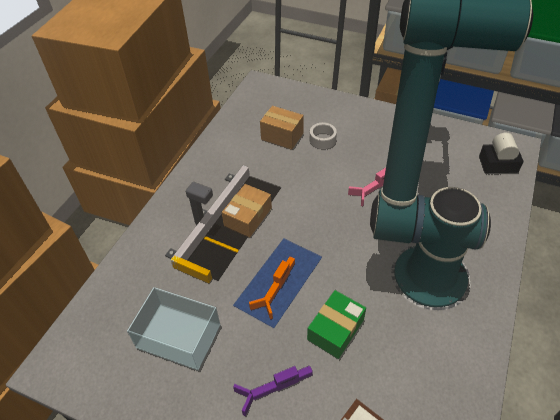

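The top view shows the lane, with the end stop at (212,157), the yellow line at (251,167), the carton at (289,174) and the rail at row ~146. The orange stick is at (228,233) on the mat, and the scanner is at (263,131). Next I'll measure from the depth.

```bash
cat >> h.py <<'E'
def cloud(c):
    d=c['depth']; f=210/np.tan(np.radians(c['fovy']/2))
    v,u=np.mgrid[0:420,0:560]
    p=np.stack([(u-c['cx'])/f*d,-(v-c['cy'])/f*d,-d],-1)
    P=p@R.from_rotvec(c['attitude']).as_matrix().T+c['xyz']
    P[d==0]=np.nan
    return P
def hsv(c): return cv2.cvtColor(c['pixels'],cv2.COLOR_RGB2HSV)
def rect(p):
    (cx,cy),(w,h),a=cv2.minAreaRect((p[:,:2]*1000).astype(np.float32)); return np.round([cx,cy,w,h,a],1)
E
python3 - <<'E'
from h import *
for n in('top0','side0'):
    c=load(n);P=cloud(c);H=hsv(c);print(n)
    x,y,z=P[...,0],P[...,1],P[...,2]
    rng=(x>0.2)&(x<0.9)&(abs(y)<0.75)&(z>-.05)&(z<.25)
    def m(name,mask):
        p=P[mask&rng]
        if len(p)<5: print(name,len(p));return
        print(name,len(p),'rect',rect(p),'z',np.round(np.percentile(p[:,2],[1,50,99])*1000,1))
    h,s,v=H[...,0],H[...,1],H[...,2]
    lane=(x>.45)&(y<.3)&(y>-.2)
    m('bench',(s<40)&(abs(z)<.02))
    m('yellow',(h>20)&(h<32)&(s>180)&(v>120)&lane)
    m('yellow hi',(h>20)&(h<32)&(s>180)&(v>120)&lane&(z>.04))
    m('yellow lo',(h>20)&(h<32)&(s>180)&(v>120)&lane&(z<.015))
    m('orange',(h>4)&(h<16)&(s>190)&(v>120)&(x<.52))
    m('orange hi',(h>4)&(h<16)&(s>190)&(v>120)&(x<.52)&(z>.045))
    m('blue',(h>105)&(h<120)&(s>120)&(abs(z)<.01))
    m('carton top',(z>.06)&(z<.08)&lane&(x<.61)&(x>.5))
    m('rail top',(z>.038)&(z<.052)&(s<60)&lane&(x>.58))
    m('scan',(z>.1)&lane)
    m('black',(v<40)&(abs(z)<.01)&lane)
E
```

```text
top0
bench 75535 rect [ 5.5000e+02 -3.0000e-01  7.0000e+02  1.4994e+03  0.0000e+00] z [-7.4 -0.3  7.9]
yellow 297 rect [639.7 198.7 144.4 119.8  85.9] z [-4.1 41.1 49.8]
yellow hi 158 rect [651.2 260.3  18.  105.7  85.7] z [40.3 44.5 50.9]
yellow lo 129 rect [635.  133.8  13.  119.8  87.1] z [-4.7  1.1  6.5]
orange 290 rect [408.5 207.1 193.4  66.6  86.4] z [19.8 31.7 60.2]
orange hi 108 rect [403.7 178.2  58.9  19.9  85.1] z [48.6 54.6 60.6]
blue 2374 rect [411.1 186.9 271.1 132.6  81.5] z [-6.4  0.6  7.4]
carton top 753 rect [578.7   1.4 140.8  63.1  89. ] z [62.7 69.8 76.6]
rail top 844 rect [702.2  39.3 422.   26.5  86.2] z [38.3 44.1 50.3]
scan 363 rect [712.9  82.5  45.   71.   86.5] z [146.4 174.  179.5]
black 2583 rect [630.1  44.7 414.2 123.1  86.5] z [-6.2  0.6  7.4]
side0
bench 60016 rect [ 550.     0.  1499.9  700.    90. ] z [-6.2  1.1 10.6]
yellow 365 rect [649.1 200.3 164.6 125.1  77.7] z [-3.1 43.8 51.3]
yellow hi 240 rect [663.1 263.1  23.4 126.3  86.3] z [40.6 45.9 51.6]
yellow lo 112 rect [633.4 134.9  17.3 122.5  84.1] z [-4.1  2.6  9.7]
orange 414 rect [423.1 215.1  71.4 201.6   3.3] z [20.5 32.8 61.7]
orange hi 145 rect [406.2 182.   61.4  23.8  86.2] z [48.9 56.7 63.6]
blue 64 rect [416.8 224.4 186.4 128.   87.7] z [-4.2  1.4  7.5]
carton top 658 rect [5.781e+02 3.400e+00 6.350e+01 1.490e+02 1.000e-01] z [60.8 70.6 77.9]
rail top 859 rect [719.1  49.6 440.3  58.6  86.3] z [38.5 45.4 51.4]
scan 457 rect [713.6  86.2  48.   73.9  87.8] z [102.1 172.2 181. ]
black 19 rect [680.2  95.4  35.8  21.6  81.4] z [-2.4  0.9  8.6]
```

```bash
cat >> h.py <<'E'
def line(p,axis):  # robust fit: coord[axis] = a + b*coord[other]
    o=1-axis; 
    w=np.ones(len(p),bool)
    for _ in range(5):
        b,a=np.polyfit(p[w,o],p[w,axis],1); r=p[:,axis]-a-b*p[:,o]; w=abs(r)<2.5*np.std(r[w])+1e-6
    return a,b
def center_line(p,axis,bins=20):
    pass
E
python3 - <<'E'
from h import *
for n in('top0','side0'):
    c=load(n);P=cloud(c);H=hsv(c);print(n)
    x,y,z=P[...,0],P[...,1],P[...,2];h,s,v=H[...,0],H[...,1],H[...,2]
    lane=(x>.45)&(y<.3)&(y>-.22)
    def info(name,p):
        q=p[:,:2]*1000; mn=np.median(q,0); q0=q.mean(0); w,V=np.linalg.eigh(np.cov(q.T)); d=V[:,1]; d=d*np.sign(d[1])
        print(name,len(p),'mean',q0.round(1),'heading',np.degrees(np.arctan2(d[1],d[0])).round(2),'rect',rect(p))
    m=(z>.058)&(z<.085)&lane&(x<.66)&(x>.48)&(y<.12)&(y>-.12)
    info('carton',P[m])
    m=(z>.038)&(z<.052)&(s<60)&(v>120)&lane&(x>.66)
    info('rail',P[m])
    m=(h>20)&(h<32)&(s>180)&(v>120)&lane
    info('stop top',P[m&(z>.038)]); info('line',P[m&(z<.02)])
    o=(h>4)&(h<16)&(s>190)&(v>120)&(x<.52)&(x>.3)
    info('stick',P[o]); info('block',P[o&(z>.048)]); info('bar',P[o&(z>.018)&(z<.034)&(y<.235)]); info('head',P[o&(y>.24)])
    b=(h>105)&(h<120)&(s>100)&(abs(z)<.015)&(x<.55);info('mat',P[b])
    k=np.zeros((420,560,3),np.uint8)
    vis=c['pixels'][:,:,::-1].copy(); 
    if n=='top0': 
        cv2.imwrite('pics/zoom0.png',cv2.resize(vis[110:270,180:360],None,fx=4.4,fy=3.7,interpolation=cv2.INTER_CUBIC)[:600,:800])
    else: cv2.imwrite('pics/zooms0.png',cv2.resize(vis[160:330,160:340],None,fx=4,fy=3.5,interpolation=cv2.INTER_CUBIC))
E
```

```text
top0
carton 1299 mean [601.5  -0.7] heading 83.29 rect [602.4  -0.7 139.6 102.1  83.9]
rail 806 mean [701.2  32.9] heading 86.42 rect [702.4  39.4 422.   25.6  86.4]
stop top 166 mean [650.1 260.6] heading 176.06 rect [651.2 260.3  18.  105.7  85.7]
line 129 mean [635.3 133.7] heading 176.6 rect [635.  133.8  13.  119.8  87.1]
stick 290 mean [406.5 207. ] heading 85.35 rect [408.5 207.1 193.4  66.6  86.4]
block 107 mean [404.  179.3] heading 85.99 rect [403.7 178.3  58.7  19.9  85.1]
bar 75 mean [403.1 161.4] heading 85.36 rect [403.9 172.1 123.   14.2  85.5]
head 94 mean [412.  274.3] heading 81.77 rect [412.5 272.5  62.3  66.6  86.4]
mat 2556 mean [411.  177.3] heading 79.8 rect [411.  186.1 274.4 134.3  81.5]
side0
carton 1163 mean [601.6   6.8] heading 84.85 rect [603.8   1.2 148.5 105.3  85.5]
rail 643 mean [704.5  50.1] heading 86.31 rect [704.3  40.7 420.5  28.7  86.3]
stop top 251 mean [660.1 264.6] heading 176.43 rect [663.1 263.1  23.4 126.3  86.3]
line 112 mean [633.6 135. ] heading 175.92 rect [633.4 134.9  17.3 122.5  84.1]
stick 414 mean [409.4 221.7] heading 84.5 rect [423.1 215.1  71.4 201.6   3.3]
block 144 mean [406.1 183.5] heading 84.68 rect [406.2 182.   61.4  23.8  86.3]
bar 87 mean [405.  174.4] heading 85.24 rect [405.4 174.1 122.2  18.3  86.2]
head 168 mean [414.9 279. ] heading 77.08 rect [424.6 285.1  66.   78.2  17.5]
mat 2825 mean [412.  190.2] heading 80.89 rect [412.9 186.6 280.7 140.6  81.5]
```

View pics/zoom0.png

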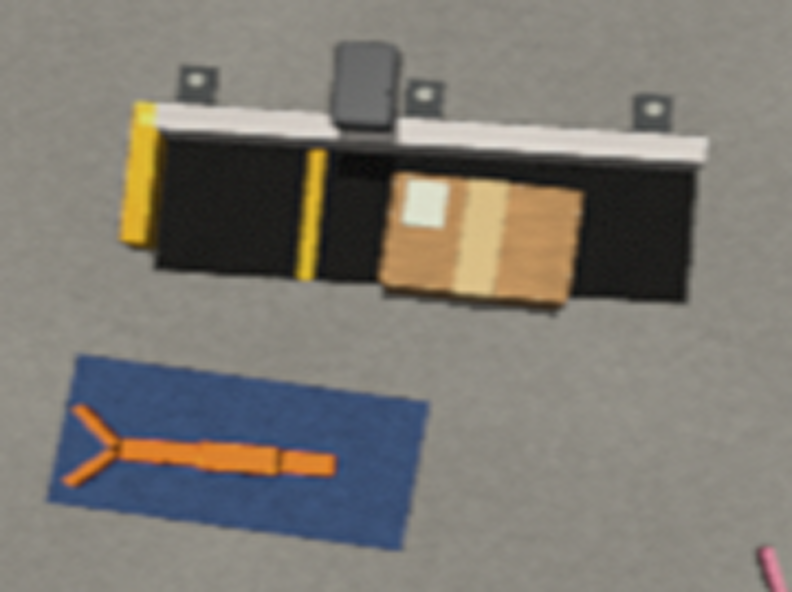

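```bash
cat >> h.py <<'E'
O=np.array([704.4,250.1]); A=np.radians(-3.65)
EX=np.array([np.cos(A),np.sin(A)]); EY=np.array([-np.sin(A),np.cos(A)])
def g2w(x,y): return O+x*EX+y*EY
def w2g(p): d=np.asarray(p)-O; return np.array([d@EX,d@EY])
import json
def rows(cmd,targets):
    x,y,z,yaw=cmd; t=np.radians(yaw)
    for X,Y,Z,W in targets:
        d=np.array([X-x,Y-y]); print([round(d@[np.cos(t),np.sin(t)],1),round(d@[np.sin(t),-np.cos(t)],1),round(z-Z,1),round(yaw-W,2)])
def apply(cmd,row):
    x,y,z,yaw=cmd;t=np.radians(yaw);a,b,c,d=row[:4]
    return [x+a*np.cos(t)+b*np.sin(t),y+a*np.sin(t)-b*np.cos(t),z-c,yaw-d]
def meas():
    s=bot.read_state(); r=R.from_rotvec(s['tcp_rot']).as_matrix()
    return np.r_[np.array(s['tool_pos'])*1000, np.degrees(np.arctan2(r[1,0],r[0,0]))], s
E
python3 - <<'E'
from h import *
m,s=meas(); print(m)
rows([176,-652,201,m[3]],[(450,-200,190,40),(405,180,180,85.3)])
E
```

```text
[ 175.83970341 -650.9444063   199.56601745   15.11287846]
[np.float64(382.4), np.float64(-364.9), 11, np.float64(-24.89)]
[np.float64(438.0), np.float64(-743.5), 21, np.float64(-70.19)]
```

Call:
move_arm(steps=[[382,-365,11,-25,100],[382,-365,11,-25,100],[382,-365,11,-25,100],[382,-365,11,-25,100],[382,-365,11,-25,100],[382,-365,11,-25,100],[382,-365,11,-25,100],[382,-365,11,-25,100],[382,-365,11,-25,100],[382,-365,11,-25,100],[382,-365,11,-25,100],[438,-743.5,21,-70.2,100],[438,-743.5,21,-70.2,100],[438,-743.5,21,-70.2,100],[438,-743.5,21,-70.2,100],[438,-743.5,21,-70.2,100],[438,-743.5,21,-70.2,100],[438,-743.5,21,-70.2,100],[438,-743.5,21,-70.2,100],[438,-743.5,21,-70.2,100]])

```text
time: 2.1
tool_pos: [0.4038, 0.1837, 0.1794]
tcp_rot: [-2.304, -2.134, -0.0]
wrist_force: [0.8, -1.1, -0.0]
width: 1.002
```

```bash
python3 - <<'E'
from h import *
m,s=meas(); print(m,s['wrist_force'],s['time'])
cmd=apply([176,-652,201,15.11],[438,-743.5,21,-70.2]);print(cmd)
E
```

```text
[403.8078553  183.67114021 179.38115368  85.61665976] [ 0.77558093 -1.13717399 -0.00750235] 2.1
[np.float64(405.04670750444444), np.float64(179.96986470747447), 180, 85.31]
```

```bash
python3 - <<'E'
from h import *
c=grab('side','side1'); c2=grab('top','top1')
m,s=meas(); print(m,s['joint_vel'].round(3),s['time'])
v=c['pixels'][:,:,::-1]; cv2.imwrite('pics/zs1.png',cv2.resize(v[120:360,140:400],None,fx=3,fy=2.5))
E
```

```text
[404.3831326  180.59839968 179.32992982  85.45947696] [-0.042 -0.007  0.003 -0.004  0.002 -0.001] 2.2
```

View pics/zs1.png

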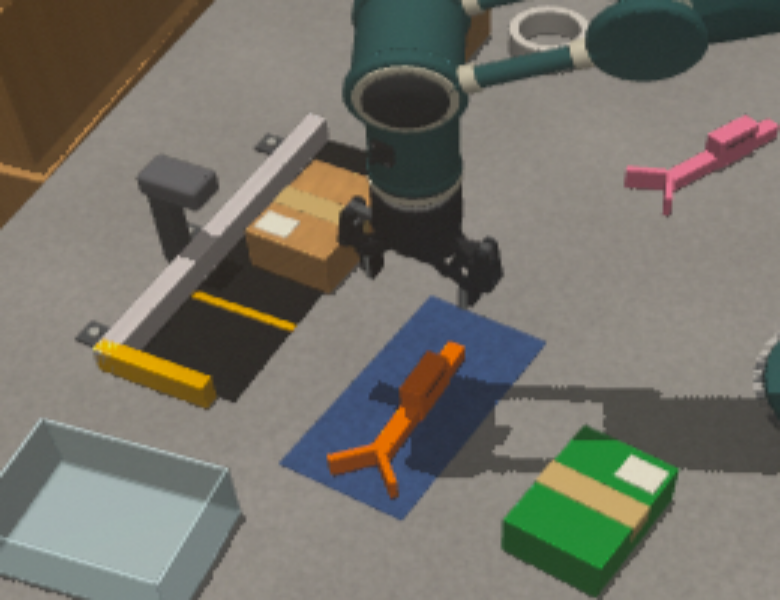

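The gripper is above the block, with its jaws across the block's width. Going down to grasp.

Call:
move_arm(steps=[[0,0,50,0,100],[0,0,100,0,100],[0,0,140,0,100],[0,0,165,0,100],[0,0,165,0,100],[0,0,165,0,100],[0,0,165,0,0],[0,0,165,0,0],[0,0,165,0,0],[0,0,165,0,0],[0,0,165,0,0],[0,0,165,0,0],[0,0,165,0,0],[0,0,165,0,0]], newtons=70)

```text
time: 3.6
tool_pos: [0.4061, 0.1808, 0.0159]
tcp_rot: [2.309, 2.129, 0.003]
wrist_force: [-0.1, -1.6, 6.0]
width: 0.255
```

```bash
python3 - <<'E'
from h import *
m,s=meas(); print(m,s['wrist_force'],s['time'],s['width'],s['torque'])
E
```

```text
[406.1255665  180.76243238  15.91261423  85.33767616] [-0.11774912 -1.58291213  6.04492096] 3.6 0.25522318354954215 [-0.16304509  0.16831202  0.00351973]
```

Call:
move_arm(steps=[[0,0,-20,0,0],[0,0,-60,0,0],[0,0,-100,0,0],[0,0,-125,0,0],[0,0,-125,0,0],[0,0,-125,0,0]])

```text
time: 4.2
tool_pos: [0.4047, 0.1803, 0.1394]
tcp_rot: [2.31, 2.129, 0.0]
wrist_force: [-0.7, -0.4, -1.8]
width: 0.258
```

```bash
python3 - <<'E'
from h import *
c2=grab('top','top2');c=grab('side','side2')
m,s=meas(); print(m,s['wrist_force'],s['time'],s['width'],s['torque'])
v=c['pixels'][:,:,::-1]; cv2.imwrite('pics/zs2.png',cv2.resize(v[120:360,140:400],None,fx=3,fy=2.5))
for c in(c2,c):
    P=cloud(c);H=hsv(c);h,s_,v=H[...,0],H[...,1],H[...,2];x,y,z=P[...,0],P[...,1],P[...,2]
    o=(h>4)&(h<16)&(s_>190)&(v>90)&(x<.52)&(x>.3)&(y>0)&(y<.36)&(z>.05)
    p=P[o]*1000
    t=np.radians(85.31);l=(p[:,:2]-m[:2])@[np.cos(t),np.sin(t)];q=(p[:,:2]-m[:2])@[-np.sin(t),np.cos(t)]
    print(len(p),l.min().round(1),l.max().round(1))
    for a in range(-80,140,20):
        k=(l>=a)&(l<a+20)
        if k.sum(): print(a,k.sum(),'lat',q[k].min().round(1),q[k].max().round(1),'z',np.percentile(p[k,2],[2,50,98]).round(1))
E
```

```text
[403.24733597 179.71635585 137.59762854  85.31869207] [-0.22006204  0.2944146  -1.37004277] 4.3 0.25611065160223245 [-0.0252675  -0.04593126  0.01230198]
74 -69.6 -30.4
-80 19 lat -7.3 8.2 z [145.1 149.6 155.1]
-60 33 lat -8.3 7.2 z [145.4 149.1 154.7]
-40 22 lat -7.7 8.4 z [146.3 150.2 164.5]
587 -67.3 133.6
-80 6 lat -5.1 2.3 z [144.8 147.8 151.7]
-60 2 lat -1.1 3.4 z [147.5 150.1 152.8]
-40 4 lat 8.3 10.3 z [127.1 131.8 137.6]
-20 28 lat -11.1 31.0 z [130.7 178.8 226.1]
0 67 lat -11.2 11.6 z [130.7 177.7 183.3]
20 116 lat -11.6 11.4 z [130.7 160.2 182.1]
40 55 lat -9.2 9.4 z [130.5 148.2 154. ]
60 54 lat -10.5 10.3 z [128.3 148.5 153.6]
80 50 lat -10.0 8.8 z [133.9 148.5 157.3]
100 129 lat -28.9 26.2 z [124.5 151.6 159.7]
120 76 lat -34.8 35.0 z [125.2 147.9 161.8]
```

View pics/zs2.png

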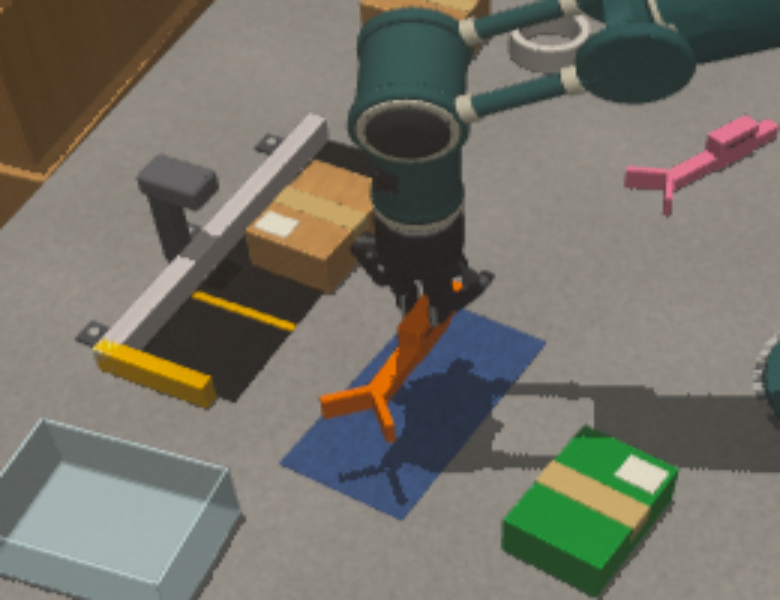

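```bash
python3 - <<'E'
from h import *
c=[405.05,179.97,140,85.31]
w=g2w(-287,-256);print(w)
rows(c,[(*w,140,-3.65),(*w,22,-3.65)])
E
```

```text
[401.68483603  12.89011509]
[np.float64(-166.8), np.float64(10.3), 0, 88.96]
[np.float64(-166.8), np.float64(10.3), 118, 88.96]
```

Call:
move_arm(steps=[[-17,1,0,8.5,0],[-34,2,0,17,0],[-51,3,0,25.5,0],[-68,4,0,34,0],[-85,5,0,42.5,0],[-102,6,0,51,0],[-119,7,0,59.5,0],[-136,8,0,68,0],[-153,9,0,76.5,0],[-167,10,0,85,0],[-167,10,0,89,0],[-167,10,0,89,0],[-167,10,40,89,0],[-167,10,75,89,0],[-167,10,100,89,0],[-167,10,115,89,0],[-167,10,118,89,0],[-167,10,118,89,0],[-167,10,118,89,0]])

```text
time: 6.2
tool_pos: [0.4019, 0.0132, 0.0223]
tcp_rot: [-3.14, 0.1, -0.001]
wrist_force: [1.0, -0.4, -1.5]
width: 0.256
```

```bash
cat > ck.py <<'E'
from h import *
import sys
tag=sys.argv[1]
c2=grab('top','top'+tag);c=grab('side','side'+tag)
v=c['pixels'][:,:,::-1]; v2=c2['pixels'][:,:,::-1]
cv2.imwrite(f'pics/z{tag}.png',np.hstack([cv2.resize(v[140:320,150:330],(400,400)),cv2.resize(v2[110:250,190:350],(400,400))]))
m,s=meas(); print(m.round(2),'F',s['wrist_force'].round(2),'Fg',(s['wrist_force'][:2]@np.array([EX,EY]).T).round(2),'t',s['time'],s['width'].round(3),s['torque'].round(3))
g=w2g(m[:2]); t=np.radians(m[3]-np.degrees(A)); print('stick g',g.round(1),'Vcorner',(g+100*np.array([np.cos(t),np.sin(t)])).round(1),'rel yaw',np.degrees(t).round(2))
for c in(c2,c):
    P=cloud(c);H=hsv(c);G=(P[...,:2]*1000-O)@np.array([EX,EY]).T;z=P[...,2]*1000
    h,s_=H[...,0],H[...,1]
    k=(abs(z-70)<13)&(G[...,0]>-160)&(G[...,0]<15)&(G[...,1]>-400)&(G[...,1]<10)&(s_>60)&(h>8)&(h<25)
    if k.sum()>50:
        q=G[k].astype(np.float32);print('carton',k.sum(),[np.round(a,1) for a in cv2.minAreaRect(q)],q.min(0).round(1),q.max(0).round(1))
E
python3 ck.py 3
```

```text
Traceback (most recent call last):
  File "ck.py", line 7, in <module>
    m,s=meas(); print(m.round(2),'F',s['wrist_force'].round(2),'Fg',(s['wrist_force'][:2]@np.array([EX,EY]).T).round(2),'t',s['time'],s['width'].round(3),s['torque'].round(3))
                                                                                                                                      ^^^^^^^^^^^^^^^^
AttributeError: 'float' object has no attribute 'round'
```

View pics/z3.png

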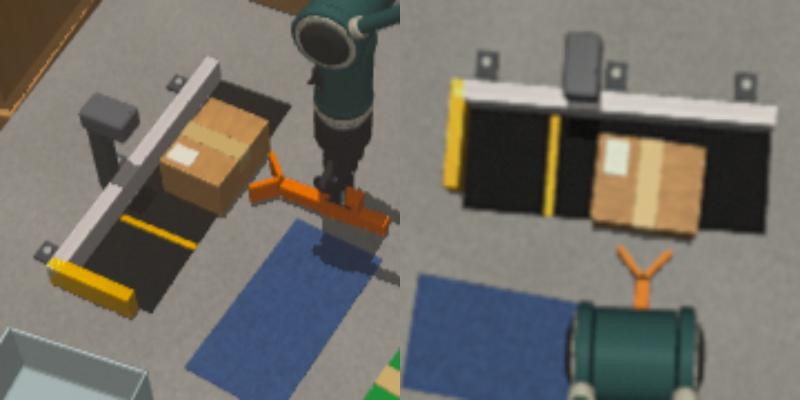

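```bash
sed -i "s/s\['width'\].round(3)/round(s['width'],3)/" ck.py; python3 ck.py 3
```

```text
[402.33  13.08  22.78  -3.67] F [ 0.26  0.89 -1.86] Fg [0.2 0.9] t 6.4 0.252 [0.026 0.023 0.003]
stick g [-286.4 -255.8] Vcorner [-186.4 -255.8] rel yaw -0.02
carton 1191 [array([ -85.9, -256.7]), array([139.6, 102.3]), np.float64(87.3)] [-139.2 -328.6] [ -32.8 -185.7]
carton 1087 [array([ -85.3, -253.9]), array([147.8, 107.6]), np.float64(89.1)] [-139.  -328.5] [ -30.8 -179.5]
```

Call:
move_arm(steps=[[5,0,0,0,0],[10,0,0,0,0],[14,0,0,0,0],[17,0,0,0,0],[20,0,0,0,0],[23,0,0,0,0],[26,0,0,0,0],[29,0,0,0,0],[32,0,0,0,0],[35,0,0,0,0],[38,0,0,0,0],[41,0,0,0,0],[44,0,0,0,0],[47,0,0,0,0],[49,0,0,0,0],[50,0,0,0,0],[50,0,0,0,0]])

```text
time: 8.1
tool_pos: [0.4516, 0.0099, 0.0219]
tcp_rot: [-3.14, 0.101, -0.001]
wrist_force: [-0.7, -0.5, -0.7]
width: 0.258
```

```bash
python3 ck.py 4
```

```text
[451.6    9.84  21.9   -3.69] F [-0.52  0.7  -1.59] Fg [-0.56  0.66] t 8.2 0.257 [-0.005  0.211 -0.002]
stick g [-237.  -255.9] Vcorner [-137.  -255.9] rel yaw -0.04
carton 1181 [array([ -56.6, -254.2]), array([101.5, 139.9]), np.float64(0.1)] [-107.3 -324.2] [  -5.9 -184.2]
carton 1069 [array([ -54.4, -251.8]), array([105.1, 148.9]), np.float64(0.3)] [-107.1 -326.4] [  -1.8 -177.5]
```

View pics/z4.png

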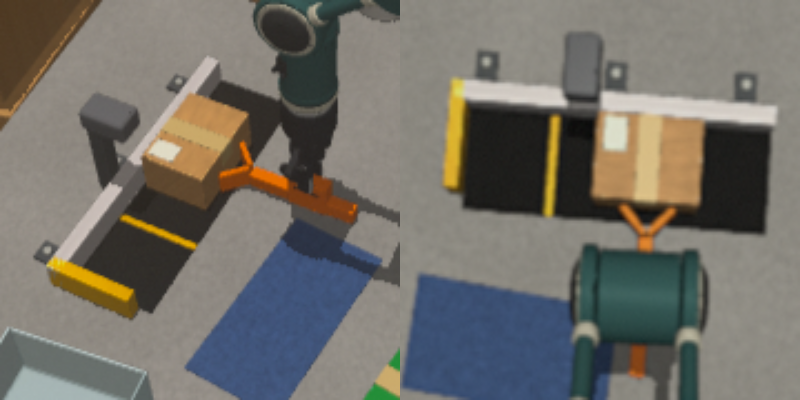

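Call:
move_arm(steps=[[1,0,0,0,0],[2,0,0,0,0],[3,0,0,0,0],[4,0,0,0,0],[4,0,0,0,0]])

```text
time: 8.7
tool_pos: [0.4554, 0.0096, 0.0218]
tcp_rot: [-3.14, 0.101, -0.0]
wrist_force: [-1.8, -0.2, -0.8]
width: 0.255
```

Call:
move_arm(steps=[[0.5,0,0,0,0],[1,0,0,0,0],[1,0,0,0,0]])

```text
time: 9.0
tool_pos: [0.4562, 0.0095, 0.0218]
tcp_rot: [3.14, -0.101, 0.0]
wrist_force: [-2.5, -0.3, -2.1]
width: 0.254
```

Call:
move_arm(steps=[[0.5,0,0,0,0],[1,0,0,0,0],[1,0,0,0,0]])

```text
time: 9.3
tool_pos: [0.4569, 0.0095, 0.0217]
tcp_rot: [-3.14, 0.101, 0.001]
wrist_force: [-2.3, 0.7, -0.7]
width: 0.255
```

Call:
move_arm(steps=[[0.5,0,0,0,0],[1,0,0,0,0],[1,0,0,0,0]])

```text
time: 9.6
tool_pos: [0.4569, 0.0095, 0.0214]
tcp_rot: [-3.14, 0.101, 0.004]
wrist_force: [-5.3, -0.5, 0.6]
width: 0.252
```

Call:
move_arm(steps=[[0.5,0,0,0,0],[1,0,0,0,0],[1,0,0,0,0]])

```text
time: 9.9
tool_pos: [0.4568, 0.0096, 0.0211]
tcp_rot: [-3.14, 0.101, 0.007]
wrist_force: [-7.5, 1.3, 1.8]
width: 0.258
```

```bash
python3 ck.py 5
```

```text
[456.84   9.53  21.06  -3.68] F [-7.33  0.4   1.41] Fg [-7.34 -0.07] t 10.0 0.25 [0.082 1.171 0.016]
stick g [-231.7 -255.8] Vcorner [-131.7 -255.9] rel yaw -0.03
carton 1188 [array([ -50.3, -254.2]), array([102.6, 140. ]), np.float64(0.3)] [-101.6 -324.1] [   1. -184.]
carton 1071 [array([ -49.5, -251.8]), array([104.1, 148.5]), np.float64(1.1)] [-101.7 -326.6] [   3.3 -177.6]
```

View pics/z5.png

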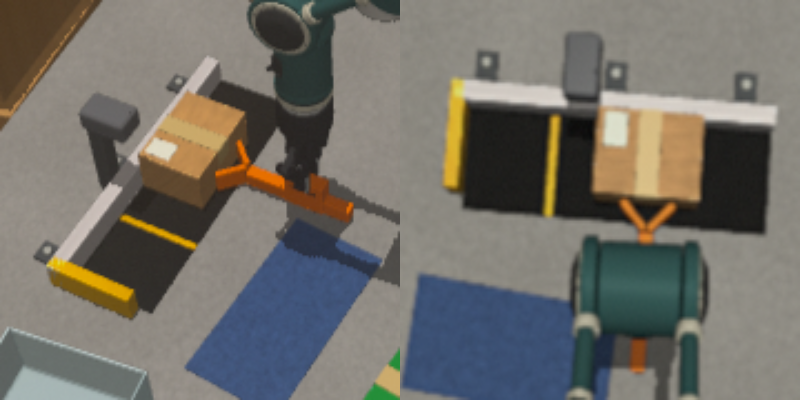

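```bash
python3 - <<'E'
from h import *
c=apply([405.05,179.97,140,85.31],[-167,10,118,89]); c=apply(c,[58,0,0,0]); print(c, w2g(c[:2]))
y=-3.65
rows(c,[(*g2w(-275,-256),22,y),(*g2w(-275,-425),22,y+45),(*g2w(-200.7,-424.9),22,y+45)])
E
```

```text
[np.float64(459.24159321449736), np.float64(8.978753049307226), 22, -3.6899999999999977] [-229.31099069 -256.23928211]
[np.float64(-45.7), np.float64(-0.2), 0, -0.04]
[np.float64(-45.6), np.float64(168.8), 0, -45.04]
[np.float64(28.7), np.float64(168.6), 0, -45.04]
```

Call:
move_arm(steps=[[-5,0,0,0,0],[-15,0,0,0,0],[-30,0,0,0,0],[-46,0,0,0,0],[-46,0,0,0,0],[-46,30,0,-8,0],[-46,60,0,-16,0],[-46,90,0,-24,0],[-46,120,0,-32,0],[-46,150,0,-40,0],[-46,169,0,-45,0],[-46,169,0,-45,0],[-30,169,0,-45,0],[-10,169,0,-45,0],[10,169,0,-45,0],[22,169,0,-45,0],[29,169,0,-45,0],[29,169,0,-45,0]])

```text
time: 11.8
tool_pos: [0.4783, -0.1606, 0.0218]
tcp_rot: [2.939, 1.11, 0.0]
wrist_force: [0.4, 0.1, -1.9]
width: 0.259
```

```bash
python3 ck.py 6; python3 - <<'E'
from h import *
c=apply([459.24,8.98,22,-3.69],[29,169,0,-45]);print(c,w2g(c[:2]))
rows(c,[(*g2w(-170.7-6,-394.9-6),22,c[3]),(*g2w(-170.7,-394.9),22,c[3])])
E
```

```text
[ 476.61 -160.57   21.39   41.34] F [-0.29  0.43 -1.84] Fg [-0.32  0.41] t 11.9 0.257 [-0.016 -0.043 -0.023]
stick g [-201.2 -424.3] Vcorner [-130.5 -353.6] rel yaw 44.99
carton 1188 [array([ -50.5, -254.1]), array([102.4, 140.2]), np.float64(0.1)] [-101.7 -324.2] [   0.7 -184. ]
carton 1071 [array([ -49.8, -250.8]), array([104.8, 144.6]), np.float64(0.4)] [-102.4 -323.2] [   2.8 -178.7]
[np.float64(477.3033537709893), np.float64(-161.53602637448506), 22, 41.31] [-200.43065137 -425.25834375]
[np.float64(34.0), np.float64(-0.5), 0, 0.0]
[np.float64(42.5), np.float64(-0.5), 0, 0.0]
```

View pics/z6.png

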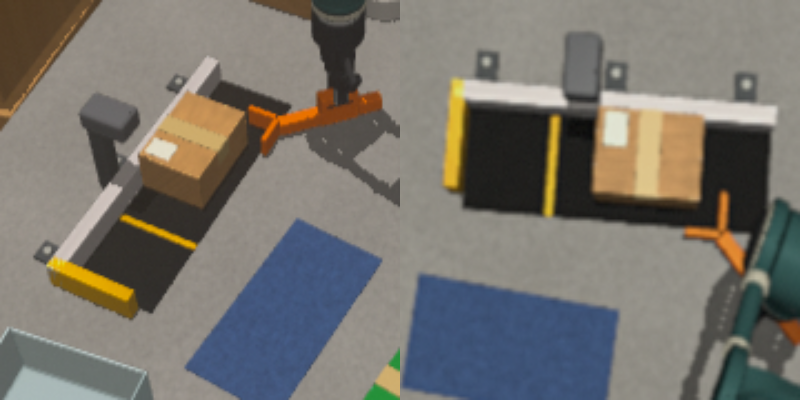

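Call:
move_arm(steps=[[6,0,0,0,0],[12,0,0,0,0],[18,0,0,0,0],[24,0,0,0,0],[29,0,0,0,0],[33,0,0,0,0],[36,0,0,0,0],[38,0,0,0,0],[40,0,0,0,0],[40,0,0,0,0]])

```text
time: 12.9
tool_pos: [0.5074, -0.1347, 0.0218]
tcp_rot: [2.94, 1.108, -0.0]
wrist_force: [-0.0, 0.2, -1.4]
width: 0.253
```

Call:
move_arm(steps=[[1,0,0,0,0],[2,0,0,0,0],[2,0,0,0,0]])

```text
time: 13.2
tool_pos: [0.5088, -0.1335, 0.0218]
tcp_rot: [-2.94, -1.108, 0.0]
wrist_force: [-0.2, -0.4, -0.4]
width: 0.256
```

```bash
python3 ck.py 7
```

```text
[ 508.79 -133.47   21.78   41.31] F [-0.36  0.   -1.56] Fg [-0.36 -0.02] t 13.3 0.258 [0.006 0.043 0.046]
stick g [-170.8 -395.2] Vcorner [-100.  -324.6] rel yaw 44.96
carton 1187 [array([ -51.3, -254.1]), array([140.3, 101. ]), np.float64(89.8)] [-101.7 -324.2] [  -0.6 -183.9]
carton 1098 [array([ -63.6, -294. ]), array([255.3, 136.4]), np.float64(72.4)] [-159.3 -399.3] [   3.1 -178.5]
```

View pics/z7.png

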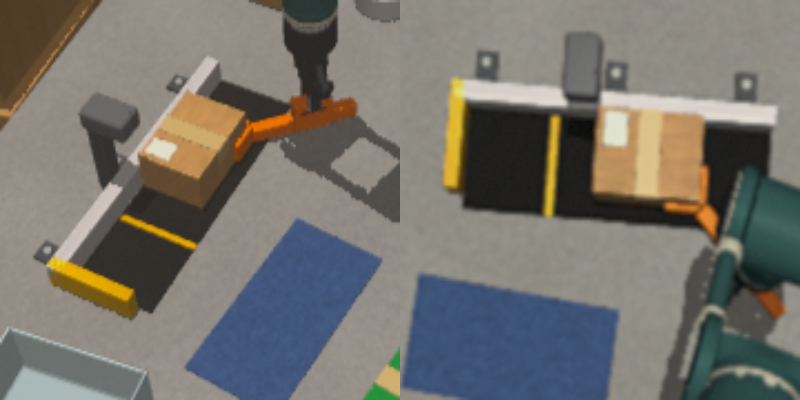

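Call:
move_arm(steps=[[0.5,0.5,0,0,0],[1.1,1.1,0,0,0],[1.1,1.1,0,0,0],[2.5,-0.3,0,0,0],[3.9,-1.7,0,0,0],[5.3,-3.1,0,0,0],[6.8,-4.6,0,0,0],[8.2,-6,0,0,0],[9.6,-7.4,0,0,0],[11,-8.8,0,0,0],[12.4,-10.2,0,0,0],[13.8,-11.6,0,0,0],[15.2,-13,0,0,0]])

```text
time: 14.6
tool_pos: [0.5102, -0.1145, 0.0213]
tcp_rot: [2.939, 1.109, -0.005]
wrist_force: [-6.0, -6.8, -0.5]
width: 0.257
```

```bash
python3 ck.py 8
```

```text
[ 510.28 -114.2    21.31   41.33] F [-5.45 -4.26  0.38] Fg [-5.16 -4.6 ] t 14.7 0.257 [-0.846  0.953 -0.014]
stick g [-170.5 -375.9] Vcorner [ -99.8 -305.2] rel yaw 44.98
carton 1182 [array([ -50.9, -237.3]), array([101.2, 140. ]), np.float64(0.4)] [-101.6 -307.3] [   0.  -167.5]
carton 1115 [array([ -63.2, -277.2]), array([252.5, 137. ]), np.float64(72.1)] [-159.6 -379.8] [   6.5 -161.5]
```

View pics/z8.png

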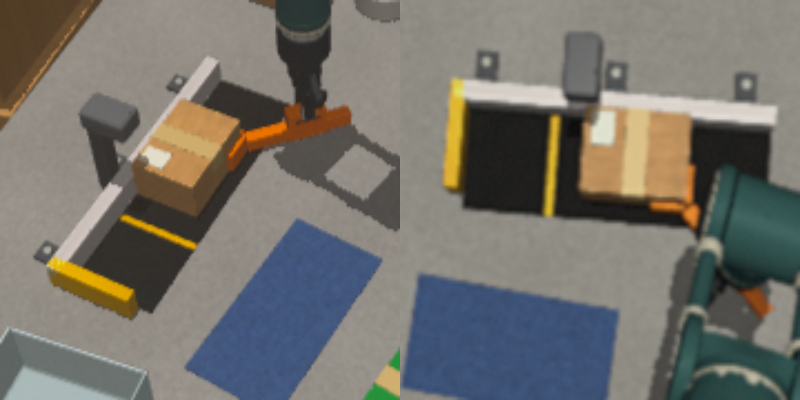

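Call:
move_arm(steps=[[2.1,-2.1,0,0,0],[4.2,-4.2,0,0,0],[6.4,-6.4,0,0,0],[8.5,-8.5,0,0,0],[10.6,-10.6,0,0,0],[12.7,-12.7,0,0,0],[14.8,-14.8,0,0,0],[17,-17,0,0,0],[19.1,-19.1,0,0,0],[21.2,-21.2,0,0,0],[23.3,-23.3,0,0,0],[25.5,-25.5,0,0,0],[27.6,-27.6,0,0,0],[29.7,-29.7,0,0,0],[31.8,-31.8,0,0,0]])

```text
time: 16.2
tool_pos: [0.5131, -0.0696, 0.0213]
tcp_rot: [2.939, 1.108, -0.005]
wrist_force: [-5.4, -6.5, 0.2]
width: 0.254
```

```bash
python3 ck.py 9
```

```text
[513.14 -69.1   21.28  41.33] F [-4.87 -4.49 -0.9 ] Fg [-4.57 -4.79] t 16.3 0.254 [-0.78   0.849 -0.012]
stick g [-170.6 -330.7] Vcorner [ -99.8 -260. ] rel yaw 44.98
carton 1187 [array([ -50.8, -192.3]), array([101.9, 139.8]), np.float64(0.0)] [-101.8 -262.2] [   0.2 -122.4]
carton 1170 [array([ -62.1, -232.5]), array([249.7, 141.2]), np.float64(72.3)] [-159.6 -334.3] [   4.4 -116. ]
```

View pics/z9.png

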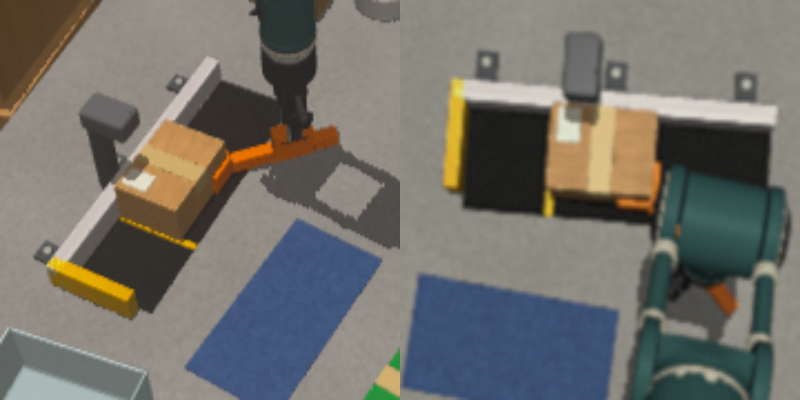

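Call:
move_arm(steps=[[2.1,-2.1,0,0,0],[4.2,-4.2,0,0,0],[6.4,-6.4,0,0,0],[8.5,-8.5,0,0,0],[10.6,-10.6,0,0,0],[12.7,-12.7,0,0,0],[14.8,-14.8,0,0,0],[17,-17,0,0,0],[19.1,-19.1,0,0,0],[21.2,-21.2,0,0,0],[23.3,-23.3,0,0,0],[25.5,-25.5,0,0,0],[27.6,-27.6,0,0,0],[29.7,-29.7,0,0,0],[31.8,-31.8,0,0,0],[33.9,-33.9,0,0,0],[36.1,-36.1,0,0,0],[38.2,-38.2,0,0,0],[40.3,-40.3,0,0,0]])

```text
time: 18.2
tool_pos: [0.5167, -0.0126, 0.0213]
tcp_rot: [2.939, 1.108, -0.005]
wrist_force: [-5.0, -5.8, 0.8]
width: 0.256
```

```bash
python3 ck.py 10
```

```text
[516.75 -12.21  21.27  41.33] F [-4.99 -3.5  -0.7 ] Fg [-4.76 -3.81] t 18.3 0.254 [-0.744  0.831 -0.031]
stick g [-170.6 -273.7] Vcorner [ -99.8 -203. ] rel yaw 44.98
carton 1153 [array([ -51.2, -135.3]), array([101.4, 140.1]), np.float64(0.2)] [-101.9 -205.3] [ -0.4 -65.2]
carton 1229 [array([ -62.5, -172.8]), array([252.4, 136.8]), np.float64(71.9)] [-159.9 -273.8] [  2.  -59.1]
```

View pics/z10.png

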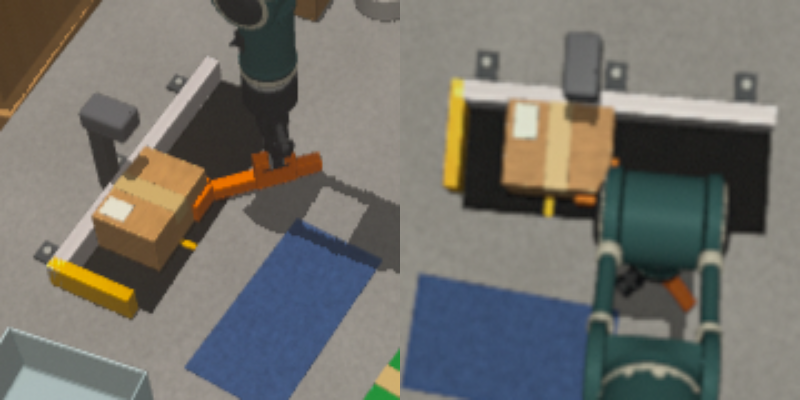

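Flush and steady. About 64 mm is left, so I'll push 57 more.

Call:
move_arm(steps=[[2.1,-2.1,0,0,0],[4.2,-4.2,0,0,0],[6.4,-6.4,0,0,0],[8.5,-8.5,0,0,0],[10.6,-10.6,0,0,0],[12.7,-12.7,0,0,0],[14.8,-14.8,0,0,0],[17,-17,0,0,0],[19.1,-19.1,0,0,0],[21.2,-21.2,0,0,0],[23.3,-23.3,0,0,0],[25.5,-25.5,0,0,0],[27.6,-27.6,0,0,0],[29.7,-29.7,0,0,0],[31.8,-31.8,0,0,0],[33.9,-33.9,0,0,0],[36.1,-36.1,0,0,0],[38.2,-38.2,0,0,0],[40.3,-40.3,0,0,0]])

```text
time: 20.2
tool_pos: [0.5203, 0.0442, 0.0212]
tcp_rot: [2.939, 1.108, -0.005]
wrist_force: [-4.4, -5.5, -0.0]
width: 0.256
```

Call:
move_arm(steps=[[0.7,-0.7,0,0,0],[1.4,-1.4,0,0,0],[2.1,-2.1,0,0,0],[2.1,-2.1,0,0,0]])

```text
time: 20.6
tool_pos: [0.5204, 0.0473, 0.0212]
tcp_rot: [2.939, 1.108, -0.005]
wrist_force: [-5.0, -5.5, 0.4]
width: 0.253
```

```bash
python3 ck.py 11
```

```text
[520.48  47.29  21.21  41.32] F [-4.97 -5.22  0.91] Fg [-4.63 -5.52] t 20.7 0.253 [-0.813  0.772 -0.076]
stick g [-170.6 -214.1] Vcorner [ -99.9 -143.4] rel yaw 44.97
carton 1118 [array([-50.6, -75.3]), array([140.7, 103. ]), np.float64(89.9)] [-102.2 -145.6] [ 0.9 -4.9]
carton 1317 [array([ -64. , -113.3]), array([248.4, 136.3]), np.float64(72.2)] [-159.9 -214.4] [ 5.6 -0.5]
```

Call:
move_arm(steps=[[0.7,-0.7,0,0,0],[1.4,-1.4,0,0,0],[1.4,-1.4,0,0,0]])

```text
time: 21.0
tool_pos: [0.5206, 0.0492, 0.0212]
tcp_rot: [2.939, 1.108, -0.005]
wrist_force: [-4.1, -5.0, -0.9]
width: 0.25
```

Call:
move_arm(steps=[[0.7,-0.7,0,0,0],[0.7,-0.7,0,0,0]])

```text
time: 21.2
tool_pos: [0.5207, 0.0502, 0.0212]
tcp_rot: [2.939, 1.108, -0.005]
wrist_force: [-4.8, -4.9, 0.4]
width: 0.256
```

Call:
move_arm(steps=[[0.7,-0.7,0,0,0],[0.7,-0.7,0,0,0]])

```text
time: 21.4
tool_pos: [0.5206, 0.0508, 0.0212]
tcp_rot: [2.939, 1.108, -0.006]
wrist_force: [-4.9, -6.8, 0.3]
width: 0.257
```

Call:
move_arm(steps=[[0.7,-0.7,0,0,0],[0.7,-0.7,0,0,0]])

```text
time: 21.6
tool_pos: [0.5204, 0.051, 0.0212]
tcp_rot: [2.938, 1.108, -0.007]
wrist_force: [-5.6, -10.7, 1.7]
width: 0.253
```

Call:
move_arm(steps=[[0.7,-0.7,0,0,0],[0.7,-0.7,0,0,0]])

```text
time: 21.8
tool_pos: [0.5202, 0.0511, 0.0211]
tcp_rot: [2.937, 1.108, -0.009]
wrist_force: [-6.2, -12.0, 2.4]
width: 0.251
```

```bash
python3 ck.py 12
```

```text
[520.2   51.12  21.13  41.34] F [ -6.41 -12.38   2.41] Fg [ -5.61 -12.76] t 21.9 0.252 [-2.08   1.07  -0.223]
stick g [-171.2 -210.3] Vcorner [-100.4 -139.6] rel yaw 44.99
carton 1109 [array([-51.7, -71.9]), array([140.2, 101.5]), np.float64(89.8)] [-102.4 -142.1] [-1.  -1.7]
carton 1316 [array([ -64.3, -110.4]), array([250.6, 137.1]), np.float64(71.8)] [-159.9 -211.7] [3.9 2.7]
```

View pics/z12.png

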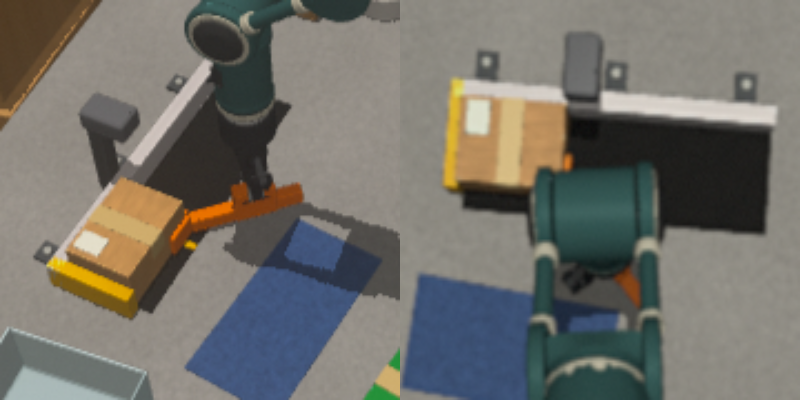

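```bash
python3 - <<'E'
from h import *
c=apply([477.30,-161.54,22,41.31],[175.9,-131.7,0,0]);print(c,w2g(c[:2]))
c2=apply(c,[-65,0,118,0]);print(c2)
rows(c2,[(405,180,140,85.3),(405,180,17,85.3)])
E
```

```text
[np.float64(522.4876099005176), np.float64(53.50366977774226), 22, 41.31] [-169.02778541 -207.77834942]
[np.float64(473.6629294479212), np.float64(10.595039192487498), -96, 41.31]
[np.float64(60.3), np.float64(-172.6), -236, -43.99]
[np.float64(60.3), np.float64(-172.6), -113, -43.99]
```

Call:
move_arm(steps=[[-2,0,0,0,0],[-4,0,0,0,0],[-7,0,0,0,0],[-11,0,0,0,0],[-20,0,0,0,0],[-35,0,0,0,0],[-50,0,0,0,0],[-65,0,0,0,0],[-65,0,0,0,0],[-65,0,-40,0,0],[-65,0,-85,0,0],[-65,0,-118,0,0],[-65,0,-118,0,0]])

```text
time: 23.2
tool_pos: [0.4786, 0.0107, 0.1461]
tcp_rot: [2.936, 1.106, 0.018]
wrist_force: [1.1, -0.3, 0.3]
width: 0.255
```

```bash
python3 ck.py 13
```

```text
[474.35  10.86 140.68  41.3 ] F [-0.41  0.05 -2.27] Fg [-0.42  0.02] t 23.3 0.256 [-0.01   0.01   0.017]
stick g [-214.4 -253.4] Vcorner [-143.6 -182.8] rel yaw 44.95
carton 1189 [array([-50.9, -71.8]), array([140.5, 102.2]), np.float64(89.8)] [-102.1 -142. ] [ 0.4 -1.6]
carton 1283 [array([-49.6, -69.8]), array([146.4, 105. ]), np.float64(88.6)] [-102.2 -143.7] [3.5 2.3]
```

View pics/z13.png

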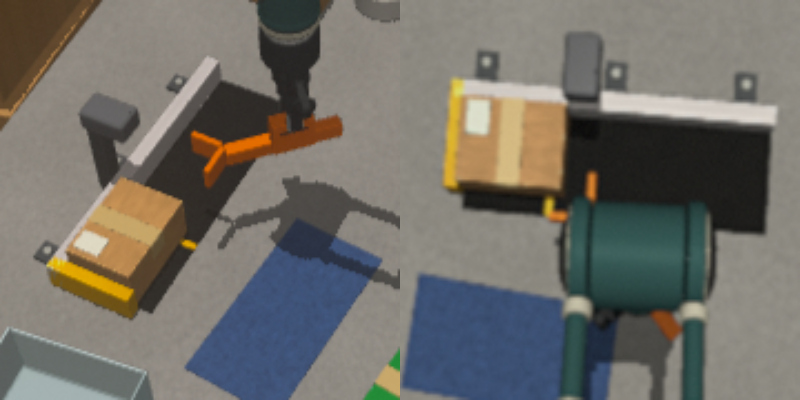

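Call:
move_arm(steps=[[10,-30,0,-7,0],[20,-60,0,-14,0],[30,-90,0,-21,0],[40,-120,0,-28,0],[50,-150,0,-36,0],[60.3,-172.6,0,-44,0],[60.3,-172.6,0,-44,0],[60.3,-172.6,40,-44,0],[60.3,-172.6,75,-44,0],[60.3,-172.6,100,-44,0],[60.3,-172.6,112,-44,0],[60.3,-172.6,117,-44,0],[60.3,-172.6,121,-44,0],[60.3,-172.6,123,-44,0],[60.3,-172.6,124,-44,0],[60.3,-172.6,124,-44,0]])

```text
time: 24.9
tool_pos: [0.4058, 0.1807, 0.0166]
tcp_rot: [2.31, 2.128, 0.002]
wrist_force: [0.2, -0.4, -1.7]
width: 0.256
```

Call:
move_arm(steps=[[0,0,0.5,0,0],[0,0,0.5,0,0]])

```text
time: 25.1
tool_pos: [0.4057, 0.1807, 0.016]
tcp_rot: [2.31, 2.128, 0.002]
wrist_force: [0.8, -0.6, 0.2]
width: 0.254
```

```bash
python3 - <<'E'
from h import *
m,s=meas(); print(m,s['wrist_force'],s['time'],s['torque'])
E
```

```text
[405.7158057  180.73411653  16.01914998  85.31719733] [ 0.77816768 -0.60862641  0.17021547] 25.1 [-0.02791503 -0.04854123 -0.01362728]
```

Call:
move_arm(steps=[[0,0,0.7,0,0],[0,0,0.7,0,0],[0,0,0.7,0,40],[0,0,0.7,0,60],[0,0,0.7,0,100],[0,0,0.7,0,100],[0,0,0.7,0,100],[0,0,0.7,0,100],[0,0,0.7,0,100],[0,0,-20,0,100],[0,0,-50,0,100],[0,0,-90,0,100],[0,0,-130,0,100],[0,0,-160,0,100],[0,0,-160,0,100]])

```text
time: 26.6
tool_pos: [0.4087, 0.1818, 0.1809]
tcp_rot: [2.307, 2.126, 0.015]
wrist_force: [1.3, -0.2, 0.4]
width: 1.001
```

```bash
python3 ck.py 14
```

```text
[405.48 180.63 176.03  85.31] F [-0.56 -0.22  0.24] Fg [-0.55 -0.26] t 26.7 0.998 [ 0.03   0.021 -0.009]
stick g [-293.9  -88.4] Vcorner [-292.1   11.6] rel yaw 88.96
carton 1187 [array([-51.3, -71.8]), array([102. , 140.6]), np.float64(0.1)] [-102.4 -142.2] [-0.3 -1.5]
carton 1296 [array([-50.1, -69.4]), array([104.5, 144.9]), np.float64(0.1)] [-102.4 -141.9] [2.2 3.1]
```

Call:
move_arm(steps=[[-40,0,-10,0,100],[-85,0,-10,0,100],[-130,-10,-10,0,100],[-170,-20,-10,0,100],[-210,-30,-10,0,100],[-250,-40,-10,0,100],[-250,-40,-10,0,100],[-250,-40,-10,0,100]])

```text
time: 27.5
tool_pos: [0.3433, -0.0658, 0.1836]
tcp_rot: [-2.312, -2.122, 0.002]
wrist_force: [-0.4, 0.5, -0.1]
width: 0.996
```

```bash
python3 ck.py 15; python3 - <<'E'
from h import *
c=load('top15');P=cloud(c);H=hsv(c);h,s,v=H[...,0],H[...,1],H[...,2];x,y,z=P[...,0],P[...,1],P[...,2]
o=(h>4)&(h<16)&(s>190)&(v>90)&(x<.52)&(x>.3)&(y>0)&(y<.36)
print(rect(P[o]),rect(P[o&(z>.047)]),np.percentile(P[o&(z>.047)][:,2],[5,50,95]))
for n in('top0','top15'):
    c=load(n);P=cloud(c);x,y,z=P[...,0],P[...,1],P[...,2];sv=hsv(c)
    for nm,k in(('spare',(z>.08)&(z<.1)&(x>.5)&(x<.8)&(y<-.3)&(y>-.65)),('tape',(z>.03)&(z<.06)&(x>.4)&(x<.6)&(y<-.35)&(y>-.65)),('tote',(z>.09)&(z<.115)&(y>.3)&(y<.65)&(x>.4)&(x<.8))): print(n,nm,rect(P[k]) if k.sum()>4 else 0)
E
```

```text
[344.21 -64.61 184.16  85.34] F [-0.14  1.1   0.45] Fg [-0.21  1.09] t 27.6 1.0 [ 0.025  0.011 -0.023]
stick g [-339.4 -337. ] Vcorner [-337.7 -237. ] rel yaw 88.99
carton 1187 [array([-51.3, -72.4]), array([101.3, 139.9]), np.float64(0.2)] [-102.  -142.4] [-0.7 -2.3]
carton 1292 [array([-49.1, -69.5]), array([143.8, 106.5]), np.float64(89.2)] [-102.3 -141.6] [4.4 3. ]
[406.  207.7 194.8  67.   85.1] [403.6 178.5  60.2  20.4  85.7] [0.05101165 0.05529262 0.0601853 ]
top0 spare [ 652.4 -404.5  102.9  132.1   86.7]
top0 tape [ 536.8 -427.   171.3  100.5   22.1]
top0 tote [596.2 455.  190.6 142.    2.8]
top15 spare [ 652.2 -403.6  103.9  131.9   86. ]
top15 tape [ 536.8 -427.5  171.5  100.2   22. ]
top15 tote [596.3 455.7 191.  142.4   3. ]
```

View pics/top15.png

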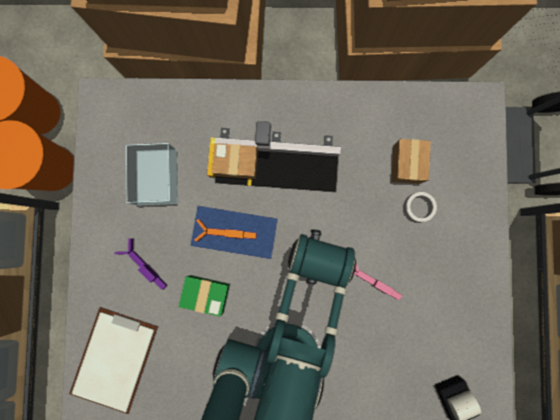

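View pics/side15.png

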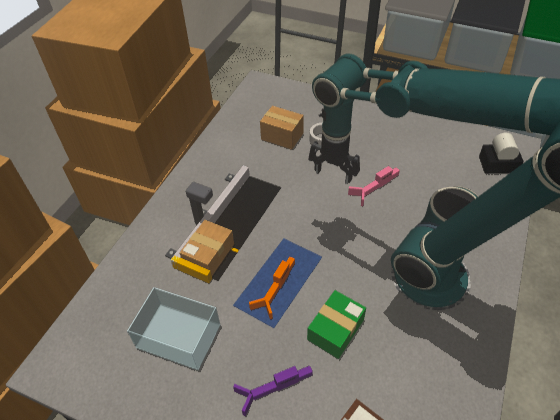

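In the top view the carton sits in the corner at (234,159) and the stick lies on the mat at (228,233). The bystanders haven't moved. Handing in.

```bash
python3 -c "
from h import *
print(bot.finish_job())"
```

```text
the job is handed in; nothing more can be done
None
```

The carton is home in the corner of rail and end stop, the stick is back flat on the mat, and I handed the job in at about 27.6 s of the 64 s allowed.

**What I did:**
- I gripped the stick by its block and used both tips of the V on the middle of the carton's side to press it flush. Movement stopped at about 7 N against the rail, with the carton's front still about 60 mm before the yellow line.
- I then cupped the rear corner with the V at 45° and fed the carton along the rail with about 5 N of sideways pressure. At the end stop it stopped moving and the feed force rose from about 5 N to 13 N.
- After that I backed off, laid the stick where it had started and moved the arm clear.

**Last checks:**
- **Carton:** it lies parallel to the rail within about 1°. The stick's position at contact put the carton's rear about 140 mm from the end stop, which is right for its 140 mm length.
- **Camera disagreement:** the top camera read the carton's front 1.5–2.3 mm short of the stop. It had shown the same roughly 2 mm offset earlier in the feed, so I trusted the contact force. The side camera read about 3 mm past the stop face.
- **Stick:** it lies flat, with the top of the block at about 55 mm and the block at (404, 179) mm. That is over the mat and well clear of the carton.
- **Other objects:** the tote, tape roll and other carton are within 1 mm of where they started.

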